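Open the jogging box's gate and hold it wide

TASK

Open the gate of the plywood jogging box: squeeze the catch at the gate's hinge end open first (tab and stop pinched together between the fingers), let go, then squeeze the catch at the gate's free end open the same way. Then swing the gate out by its upright wooden post, past the detent, until it stands wide open (about a right angle) and finish while still holding it there by the post, for it springs back when let go. Leave the book block in the box and the thread spool, awl and clip lying on the mat where they are.

Things in the scene. Friction and masses are not known exactly. Their poses are not given: they have to be found in the camera images.
- box: low open plywood box fixed on the bench, 250 mm deep (x), 285 mm wide (y), walls 58 mm high; its front side is the gate. Origin at bench height under the gate's line, 10 mm from the middle of the shut gate; x points from the gate back into the box, away from the robot; y points to the gate's hinge end; z up. It may stand turned by up to 0.35 rad
- gate_hinge (a point): point on the gate's upright hinge axis, 60 mm along the box's y from its origin, 65 mm above the bench, on a steel hub
- gate (a joint): angle of the plywood gate (12 mm thick, 140 mm long, top at 72 mm): 0 shut (from the hinge along box -y), grows as it swings out, clockwise from above, pi/2 straight out of the front (box -x), stop at 1.75. Both catches block it. A spring pulls it shut (1 to 3 N at the post); a roller detent from 0.4 to 1.0 takes about 5 N more. Let go, it falls back on to the detent or shut
- pull_post: upright round wooden post on the gate, 16 mm diameter, from 72 to 122 mm above the bench, 90 mm from the hinge axis; body origin at bench height below the post; it is a sleeve that turns freely, so a grip need not turn with the gate
- post_grip (a point): the middle of the upper half of that post, 104 mm above the bench: where to pinch it
- hinge_tab (a point): middle, 96 mm above the bench, of the hinge-end catch's tab: upright aluminium plate 8 mm thick (box y), 24 mm wide, clear to pinch from 70 to 110 mm height, on a small steel bolt (top at 70 mm) over the box's hinge-end front corner. Squeezing slides it outwards (box +y) to its stop; nothing else stands within 25 mm outside the pair at that height
- hinge_stop: fixed upright stop of the hinge-end catch, 10 mm thick, 24 mm wide, top at 110 mm; origin at bench height below its middle. Along box y it lies 29 mm outwards of the tab (13 mm when squeezed); over the outer faces the pair measures 38 mm shut, 22 mm squeezed. To squeeze, pinch tab and stop together, fingers along box y, centred 6 mm inwards of the stop's middle
- hinge_catch (a joint): travel of the hinge-end catch: 0 shut, grows as its tab is squeezed towards its stop, 0.016 m fully squeezed; the bolt is clear of the gate from 0.008. Stiff sliding (about 2.5 N): it stays where it is left, so it stays open when let go
- free_tab (a point): middle, 96 mm above the bench, of the free-end catch's tab: upright aluminium plate 8 mm thick (box y), 24 mm wide, clear to pinch from 70 to 110 mm height, on a small steel bolt (top at 70 mm) over the box's free-end front corner. Squeezing slides it outwards (box -y) to its stop; nothing else stands within 25 mm outside the pair at that height
- free_stop: fixed upright stop of the free-end catch, 10 mm thick, 24 mm wide, top at 110 mm; origin at bench height below its middle. Along box y it lies 29 mm outwards of the tab (13 mm when squeezed); over the outer faces the pair measures 38 mm shut, 22 mm squeezed. To squeeze, pinch tab and stop together, fingers along box y, centred 6 mm inwards of the stop's middle
- free_catch (a joint): travel of the free-end catch: 0 shut, grows as its tab is squeezed towards its stop, 0.016 m fully squeezed; the bolt is clear of the gate from 0.008. Stiff sliding (about 2.5 N): it stays where it is left, so it stays open when let go
- book_block: sewn book block without covers, 150 x 110 x 36 mm, 0.4 kg, loose on the box's 6 mm floor; origin under its middle. Leave it
- thread_spool: spool of off-white thread, 42 mm diameter, 48 mm tall, standing on the mat; origin under its middle. Leave it
- awl: awl lying on the mat, wooden handle 29 mm thick, 119 mm long in all; origin under it, near its middle. Leave it
- clip: black steel binder clip, 32 mm wide, 23 mm tall, lying on the mat; origin under its middle. Leave it

How it is judged:
By the outcome, as a careful person would: the job done as asked, in the order asked, and still so for the second after the job is handed in, while the arm keeps its last pose, push and grip.
It also fails if it takes over 58 s, if anything falls off the work surface, if the arm or the gripper's body presses on something with over 40 N, if the wrist force passes 120 N, or if a joint passes its speed limit or range.

ROBOT

A 7-joint arm with a two-finger parallel gripper is mounted at the origin on the work surface. World frame = base frame: x ahead of the robot, y to its left, z up, the work surface at z = 0. Lengths are in m, angles in rad, forces in N, time in s.
With the tool pointing down it reaches from about 0.4 to 0.85 m from the base axis. Payload 4.5 kg.
Tool frame: the origin (TCP) lies between the finger pads; the fingertips stand 25 mm ahead of it and the grasp point (between the pads) lies 6 mm ahead of it (manip.finger_overhang is the distance from the TCP to the fingertips, in m); z points along the fingers, y is the line along which they close (so a half turn about z gives the same grasp; the last joint's range is limited). The gripper opens to 88 mm and grips with 3 to 60 N. Pads are 18 mm wide; open, the fingers measure 123 mm over their backs; the gripper's body (75 mm by 187 mm) begins 45 mm behind the grasp point.
Start: joints at [1.344, 0.689, -0.195, 1.565, 0.157, 0.902, -0.215], TCP at [0.161, -0.604, 0.264] pointing down, gripper open.
Joint ranges: [-3.01, 3.01], [-0.46, 2.08], [-1.47, 1.51], [0.13, 2.56], [-1, 4.14], [0.04, 2.09], [-2.66, 2.66]. Speed limits (rad/s): [2.57, 2.57, 3.14, 3.14, 3.14, 3.14, 3.14].

INTERFACE

Orientations are given as a rotation vector (axis times angle).
In Python, from cell import manip, viewer gives the robot as it stands.
- The arm moves only by the tool drive_tool, never from a script. Its argument "commands" is a list of rows, each an object with "delta_rot": the turn, a rotation vector about the tool's x, y, z in degrees, a list of three; "linear": the shift along the tool's x, y, z in units of 40 mm (1.0 is 40 mm), a list of three; "hand": the opening, from 0 (shut) to 1 (fully open). A call has exactly 10 rows; each row is the pose to reach, as a shift and turn from the pose commanded when the call began, along the tool's axes at that moment; what a row does not reach only later rows make up. A row lasts 1/10 s, in which the tool goes at most 50 mm and 8.59 degrees, less where a joint would pass 70% of its speed; a pose out of reach is approached as far as the arm can. A call with a gripper value outside its range is refused whole. The fingers move at their own pace and stop on an object; "squeeze" is the grip in N (left out, the last holds). Time passes only in rows, so rows that repeat a pose let the fingers close, or fill a call up. It gives the time, the measured TCP pose, the force, the opening and the grip force at its end, in the units of the state.
- manip.state(): the state, without advancing time (a new reading comes with each control period).
- viewer.read_camera(name): name is "scene" or "top"; returns a dict with "img" (420x560x3 uint8, red, green, blue), "intrinsics" (3x3 intrinsics, pixels), "R" (3x3) and "t" (3): a world point X has camera coordinates R X + t. Camera axes: x right, y down, z forward; pixel columns grow to the right and rows downward; lengths in m; the calibration is good to about 2 mm. A picture is of the moment at which its call begins. There is no depth.
- manip.sign_off(): hands the job in; it is judged then, once.
The state is a dict: "time": time; "joints": joint angles; "dq": joint speeds; "joint_torque": joint torques, N m; "tcp_pos": TCP position; "orientation": TCP orientation; "ft_force": force on the tool from outside, world axes, zero at the start; "ft_torque": the same for the moment, N m; "grip_width": finger opening in m; "finger_force": force on a finger pad.
Only numpy, scipy, OpenCV 4.12 (cv2) and the standard library are available. Lean on these libraries where they do the work, as an engineer would, in place of code of your own. Each camera call takes 0.05 s, during which the arm holds its last target. There are 200 camera calls.

## Working session

There is one attempt and no reset: what is moved stays moved. The work goes in short steps, Python scripts to look and compute and a tool call to move; the robot and the scene stay as the last step left them, time stands still between calls to the robot, and variables do not carry over. Pictures are saved under pics/ and viewed, at most 10 in all, crops included, and the job is handed in when it is done.

Besides the shell and the picture viewer there is one more tool, called after "Request:" as name(argument=value, ...) on one line, values as JSON. drive_tool: Moves the arm, as the interface text tells. Its arguments: {"type":"object","properties":{"commands":{"type":"array"},"squeeze":{"type":"number"}},"required":["commands"]}

```bash
ls; mkdir -p pics; python3 - <<'E'
from cell import manip, viewer
import cv2
s=manip.state(); print(s)
for n in ("scene","top"):
    c=viewer.read_camera(n); cv2.imwrite(f"pics/{n}0.png",c["img"][:,:,::-1]); print(n,c["intrinsics"],c["R"],c["t"])
E
```

```text
pics
{'time': 0.0, 'joints': array([ 1.34379022,  0.68996208, -0.19452041,  1.56636928,  0.15730795,
        0.90249637, -0.21511629]), 'dq': array([ 0.0008217 ,  0.00040095, -0.00083214,  0.00114527,  0.00116275,
       -0.00015751,  0.00103609]), 'joint_torque': array([-1.64585476e-04, -5.27559364e+01, -1.26688186e+00, -1.53427577e+01,
       -5.25835762e-02,  6.54370553e-03,  1.76000049e-04]), 'tcp_pos': array([ 0.16096363, -0.60329716,  0.2629171 ]), 'orientation': array([-3.11311486e+00, -4.08404979e-01,  5.91527779e-04]), 'ft_force': array([-0.38323824, -0.50150668,  0.19890584]), 'ft_torque': array([ 0.00790874,  0.00577764, -0.01782263]), 'finger_force': 0.0, 'grip_width': 0.08778192384311816}
scene [[497.85357248   0.         289.46405243]
 [  0.         497.85357248 205.69736276]
 [  0.           0.           1.        ]] [[-0.88135155  0.4724589   0.0014264 ]
 [ 0.34364735  0.64312524 -0.68432187]
 [-0.32423131 -0.60263796 -0.72917868]] [ 0.5258573  -0.16560393  1.35403024]
top [[398.38040811   0.         282.57779867]
 [  0.         398.38040811 212.82180156]
 [  0.           0.           1.        ]] [[ 5.36736829e-04 -9.99447563e-01  3.32307139e-02]
 [-9.90743574e-01 -5.04240129e-03 -1.35653033e-01]
 [ 1.35745656e-01 -3.28503063e-02 -9.90198957e-01]] [0.0051458  0.5944218  0.75962121]
```

View pics/scene0.png

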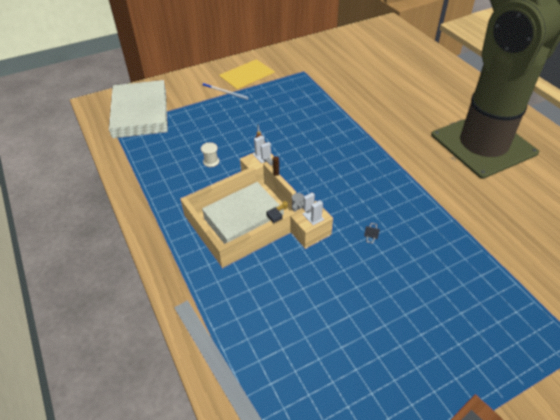

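View pics/top0.png

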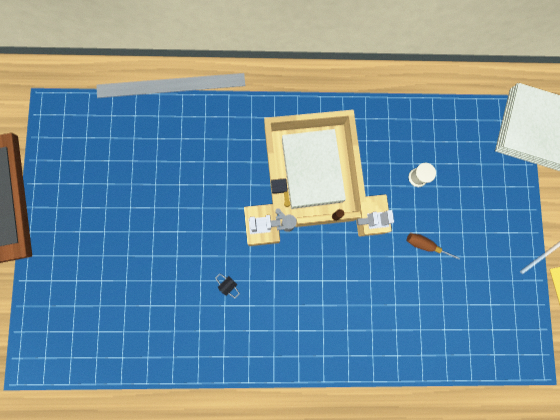

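The scene view shows the box at about (250,205), with catch pairs near (263,150) and (312,208). In the top view the hinge catch is at about (262,224), the free catch at (380,219), the hub at (287,222) and the post at (338,214). Next I'll zoom in.

```bash
python3 - <<'E'
import cv2
a=cv2.imread("pics/top0.png")[190:260,235:405]; cv2.imwrite("pics/topz.png",cv2.resize(a,None,fx=4.7,fy=4.7,interpolation=cv2.INTER_CUBIC))
a=cv2.imread("pics/scene0.png")[125:250,235:345]; cv2.imwrite("pics/scz.png",cv2.resize(a,None,fx=4.7,fy=4.7,interpolation=cv2.INTER_CUBIC))
E
```

```text
(no output)
```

View pics/topz.png

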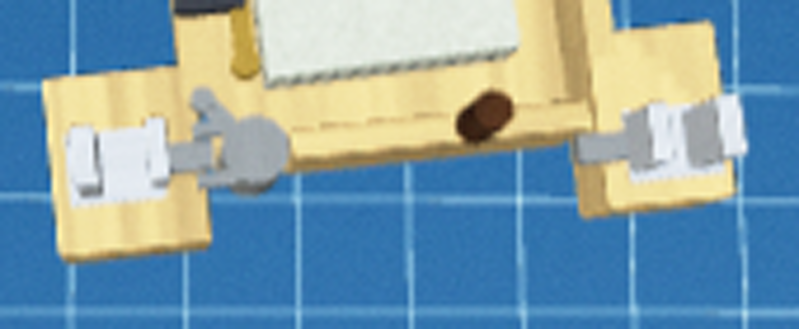

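View pics/scz.png

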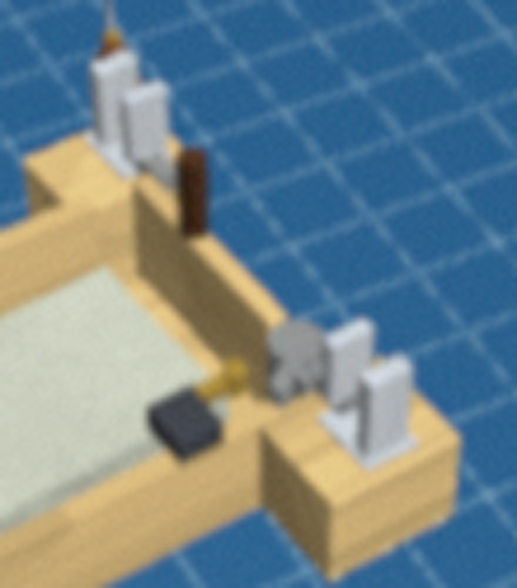

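The top zoom shows the hinge stop and tab at zoom pixels (80,160) and (157,150), the free tab and stop at (650,137) and (733,124), and the post at (485,115). The scene zoom shows the same parts at (387,370), (350,328), (147,91), (113,60) and (193,155). I need finer corners.

```bash
python3 - <<'E'
import cv2,numpy as np
T=cv2.imread("pics/top0.png");S=cv2.imread("pics/scene0.png")
def crop(I,u,v):  # 40x30 at 10x
    a=cv2.resize(I[v:v+30,u:u+40],None,fx=10,fy=10,interpolation=cv2.INTER_CUBIC)
    for k in range(0,40,5): cv2.putText(a,str(u+k),(k*10,8),0,.3,(0,0,255)); cv2.line(a,(k*10,0),(k*10,300),(0,0,255) if 0 else (60,60,200),1) if k%10==0 else 0
    for k in range(0,30,10): cv2.line(a,(0,k*10),(400,k*10),(60,60,200),1)
    return a
cv2.imwrite("pics/z4.png",np.vstack([np.hstack([crop(T,240,205),crop(T,358,205)]),np.hstack([crop(S,292,190),crop(S,248,132)])]))
E
```

```text
(no output)
```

View pics/z4.png

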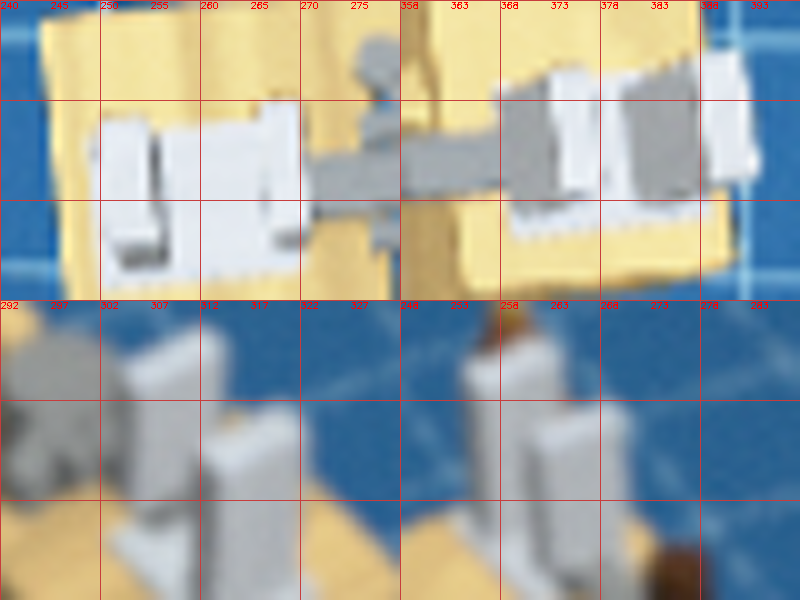

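The crops show the top view's hinge stop top at px (252.7,223.2), hinge tab (268.7,221.8), free stop (390.5,216.5) and free tab (375.6,218.3). In the scene view the same four are at (317.5,203.7), (309.4,196), (259.3,138.2) and (265.8,144.1).

```bash
cat > h.py <<'E'
import numpy as np, cv2
from scipy.spatial.transform import Rotation as Ro
def ray(c,p):
    d=c["R"].T@np.linalg.solve(c["intrinsics"],[p[0],p[1],1]); return -c["R"].T@c["t"],d/np.linalg.norm(d)
def plane(c,p,z):
    o,d=ray(c,p); return o+d*(z-o[2])/d[2]
def tri(cs,ps):
    A=0;b=0;L=[]
    for c,p in zip(cs,ps):
        o,d=ray(c,p);P=np.eye(3)-np.outer(d,d);A=A+P;b=b+P@o;L.append((o,P))
    X=np.linalg.solve(A,b); return X,[np.linalg.norm(P@(X-o)) for o,P in L]
E
python3 - <<'E'
from h import *
from cell import viewer
np.set_printoptions(precision=4,suppress=True)
c=[viewer.read_camera(n) for n in("top","scene")]
pts=dict(hstop=((252.7,223.2),(317.5,203.7)),htab=((268.7,221.8),(309.4,196)),fstop=((390.5,216.5),(259.3,138.2)),ftab=((375.6,218.3),(265.8,144.1)),post=((341,212.5),(276.1,158)))
for k,(a,b) in pts.items():
    a=np.array(a)-.5;b=np.array(b)-.5
    h=.122 if k=='post' else .11
    X,e=tri(c,(a,b)); print(k,X,np.array(e),plane(c[0],a,h),plane(c[1],b,h))
# post via masks
for n,cc in zip(("top","scene"),c):
    hsv=cv2.cvtColor(cc["img"],cv2.COLOR_RGB2HSV); m=cv2.inRange(hsv,(0,80,10),(15,255,110))
    N,_,st,ce=cv2.connectedComponentsWithStats(m)
    for i in range(1,N):
        if st[i,4]>15: print(n,st[i],ce[i])
E
```

```text
hstop [0.566  0.0647 0.1108] [0.0004 0.0004] [0.5664 0.0645 0.11  ] [0.5653 0.0643 0.11  ]
htab [0.5689 0.0356 0.1092] [0.0003 0.0003] [0.5691 0.0354 0.11  ] [0.5691 0.0365 0.11  ]
fstop [ 0.5796 -0.1889  0.111 ] [0.0002 0.0002] [ 0.58   -0.1894  0.11  ] [ 0.579  -0.1898  0.11  ]
ftab [ 0.576  -0.1608  0.1118] [0.0003 0.0003] [ 0.5765 -0.1615  0.11  ] [ 0.575  -0.1626  0.11  ]
post [ 0.5838 -0.0942  0.1233] [0.0016 0.0016] [ 0.5853 -0.0954  0.122 ] [ 0.5821 -0.0943  0.122 ]
top [ 12 134  20 124 708] [ 21.4845 195.3418]
top [332 210  12  10  79] [337.6962 214.5949]
top [407 234   5   7  20] [408.85 236.85]
top [417 235  20  11  28] [426.75   239.2143]
scene [ 110    0   36   82 1326] [127.687  39.006]
scene [160   0  13  58 127] [167.0945  30.5197]
scene [261   0   6  30  65] [263.2154  14.4769]
scene [274   0   7  31 112] [277.4375  15.6607]
scene [208   3   7  22  40] [211.15   13.425]
scene [337   9   2  17  19] [337.4211  17.2105]
scene [182  19   9  38 140] [185.8643  38.6214]
scene [269  19   6  25  55] [271.1818  31.9818]
scene [207  33   3  12  16] [207.8125  38.4375]
scene [176  36   9  32  73] [180.4658  53.6986]
scene [273 157   5  18  71] [275.3803 165.5634]
```

```bash
python3 - <<'E'
from h import *
from cell import viewer,manip
np.set_printoptions(precision=4,suppress=True)
c=[viewer.read_camera(n) for n in("top","scene")]
P=tri(c,((337.7,214.6),(275.4,165.6)));print("post",P)
z=lambda x,y:np.array([235+(x+.5)/4.7-.5,190+(y+.5)/4.7-.5])
H=plane(c[0],z(258,147),.072);print("hub",H,np.linalg.norm((P[0]-H)[:2]),(P[0]-H)[:2])
for n,a,b,h in (("gate",(290,172),(578,145),.07),("hblk",(43,78),(180,65),.058),("hblkf",(62,262),(210,245),.058),("fblk",(612,32),(713,22),.058)):
    d=plane(c[0],z(*b),h)-plane(c[0],z(*a),h);print(n,d,np.arctan2(d[0],-d[1]))
s=manip.state();print(Ro.from_rotvec(s["orientation"]).as_matrix(),s["tcp_pos"],s["time"])
E
```

```text
post (array([ 0.5835, -0.0942,  0.0979]), [np.float64(0.0002826899729044678), np.float64(0.0002826899729045203)])
hub [ 0.5745 -0.0055  0.072 ] 0.08922275970885638 [ 0.009  -0.0888]
gate [ 0.0117 -0.1192  0.    ] 0.0976417032308386
hblk [ 0.0058 -0.0571  0.    ] 0.10168613032354372
hblkf [ 0.0072 -0.061   0.    ] 0.11690780611067197
fblk [ 0.0046 -0.0433  0.    ] 0.10556998926456847
[[ 0.9662  0.2579 -0.0002]
 [ 0.2579 -0.9662  0.0005]
 [-0.     -0.0005 -1.    ]] [ 0.1611 -0.6037  0.2635] 0.3
```

Request:
drive_tool(commands=[{"linear":[0.4,-0.38,0],"delta_rot":[0,0,0.5],"hand":0.9},{"linear":[1.3,-1.24,0],"delta_rot":[0,0,1.5],"hand":0.75},{"linear":[2.17,-2.06,0],"delta_rot":[0,0,2.5],"hand":0.75},{"linear":[3.04,-2.89,0],"delta_rot":[0,0,3.5],"hand":0.75},{"linear":[3.91,-3.72,0],"delta_rot":[0,0,4.5],"hand":0.75},{"linear":[4.78,-4.55,0],"delta_rot":[0,0,5.5],"hand":0.75},{"linear":[5.65,-5.38,0],"delta_rot":[0,0,6.5],"hand":0.75},{"linear":[6.52,-6.2,0],"delta_rot":[0,0,7.5],"hand":0.75},{"linear":[7.39,-7.03,0],"delta_rot":[0,0,8.5],"hand":0.75},{"linear":[8.2,-7.8,0],"delta_rot":[0,0,9.1],"hand":0.75}])

```text
time: 1.3
tcp_pos: [0.3987, -0.2158, 0.2639]
orientation: [3.137, 0.16, 0.001]
ft_force: [1.0, -1.1, -0.5]
grip_width: 0.0657
finger_force: 0.0
```

```bash
cat > st.py <<'E'
import sys
from h import *
from cell import manip
np.set_printoptions(precision=4,suppress=True)
s=manip.state();R=Ro.from_rotvec(s["orientation"]).as_matrix()
print(s["time"],s["tcp_pos"],"F",s["ft_force"],"w",s["grip_width"],s["finger_force"]);print(R)
if len(sys.argv)>3:
    t=np.array([float(a) for a in sys.argv[1:4]]);print("units",R.T@(t-s["tcp_pos"])/.04)
    print("turn z deg",np.degrees(np.arctan2(R[1,0],R[0,0])-(float(sys.argv[4]) if len(sys.argv)>4 else .102)))
E
python3 st.py .5666 .0587 .2637; python3 - <<'E'
from h import *
from cell import viewer
c=[viewer.read_camera(n) for n in("top","scene")]
z=lambda x,y,o:np.array([o[0]+(x+.5)/4.7-.5,o[1]+(y+.5)/4.7-.5])
print(tri(c,(z(260,142,(235,190)),z(298,345,(235,125)))))
E
```

```text
1.3 [ 0.3987 -0.2158  0.2639] F [ 0.9838 -1.118  -0.4579] w 0.0657414740533273 0.0
[[ 0.9948  0.1019  0.0007]
 [ 0.1019 -0.9948 -0.0001]
 [ 0.0007  0.0002 -1.    ]]
units [ 4.8751 -6.3992  0.0084]
turn z deg 0.004596349379353851
(array([ 0.57501712, -0.00499206,  0.06808621]), [np.float64(0.002489480770803713), np.float64(0.002489480770803551)])
```

Request:
drive_tool(commands=[{"linear":[0.6,-0.8,0],"delta_rot":[0,0,0],"hand":0.75},{"linear":[1.3,-1.7,0],"delta_rot":[0,0,0],"hand":0.75},{"linear":[2.0,-2.6,0],"delta_rot":[0,0,0],"hand":0.75},{"linear":[2.7,-3.5,0],"delta_rot":[0,0,0],"hand":0.75},{"linear":[3.4,-4.4,0],"delta_rot":[0,0,0],"hand":0.75},{"linear":[4.1,-5.3,0],"delta_rot":[0,0,0],"hand":0.75},{"linear":[4.6,-6.1,0],"delta_rot":[0,0,0],"hand":0.75},{"linear":[4.88,-6.4,0],"delta_rot":[0,0,0],"hand":0.75},{"linear":[4.88,-6.4,0.8],"delta_rot":[0,0,0],"hand":0.75},{"linear":[4.88,-6.4,1.6],"delta_rot":[0,0,0],"hand":0.75}])

```text
time: 2.4
tcp_pos: [0.567, 0.0569, 0.1996]
orientation: [-3.137, -0.161, -0.005]
ft_force: [-0.0, 0.4, -0.5]
grip_width: 0.0663
finger_force: 0.0
```

```bash
python3 st.py .5666 .0587 .107; python3 - <<'E'
from cell import viewer
import cv2,numpy as np
a=viewer.read_camera("top")["img"][150:270,180:320,::-1];b=viewer.read_camera("scene")["img"][120:240,240:380,::-1]
cv2.imwrite("pics/a1.png",np.hstack([cv2.resize(i,None,fx=2.8,fy=2.8) for i in (a,b)]))
E
```

```text
2.4 [0.567  0.0569 0.1996] F [-0.0265  0.3785 -0.4975] w 0.06633861148395731 0.0
[[ 0.9947  0.1026  0.0032]
 [ 0.1026 -0.9947  0.0003]
 [ 0.0032  0.     -1.    ]]
units [-0.0121 -0.0464  2.3159]
turn z deg 0.04609305775273984
```

View pics/a1.png

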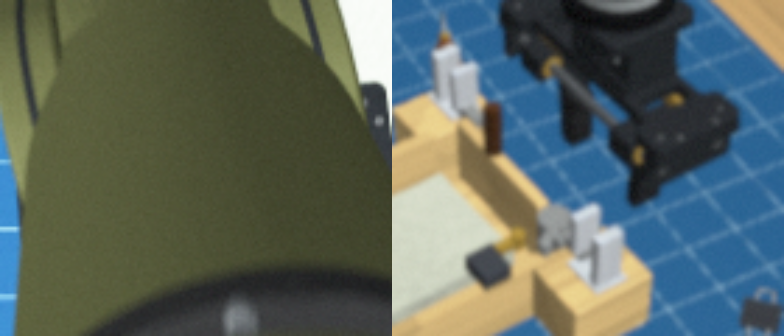

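The gripper is over the hinge catch. The top camera is occluded and the scene camera shows the fingers still above the tabs. Descending now.

Request:
drive_tool(commands=[{"linear":[0,-0.02,0.5],"delta_rot":[0,0,0],"hand":0.75},{"linear":[0,-0.02,1.1],"delta_rot":[0,0,0],"hand":0.75},{"linear":[0,-0.02,1.6],"delta_rot":[0,0,0],"hand":0.75},{"linear":[0,-0.02,2.0],"delta_rot":[0,0,0],"hand":0.75},{"linear":[0,-0.02,2.3],"delta_rot":[0,0,0],"hand":0.75},{"linear":[0,-0.02,2.3],"delta_rot":[0,0,0],"hand":0.75},{"linear":[0,-0.02,2.3],"delta_rot":[0,0,0],"hand":0.75},{"linear":[0,-0.02,2.3],"delta_rot":[0,0,0],"hand":0.6},{"linear":[0,-0.02,2.3],"delta_rot":[0,0,0],"hand":0.5},{"linear":[0,-0.02,2.3],"delta_rot":[0,0,0],"hand":0.45}], squeeze=15)

```text
time: 3.5
tcp_pos: [0.5663, 0.0568, 0.1084]
orientation: [3.137, 0.16, 0.002]
ft_force: [0.4, -2.7, 0.8]
grip_width: 0.0442
finger_force: 1.3
```

```bash
python3 st.py .5666 .0587 .107; python3 - <<'E'
from cell import viewer
import cv2,numpy as np
b=viewer.read_camera("scene")["img"][120:240,240:380,::-1]
cv2.imwrite("pics/a2.png",cv2.resize(b,None,fx=4,fy=4))
E
```

```text
3.5 [0.5663 0.0568 0.1084] F [ 0.3981 -2.7304  0.8288] w 0.04419881787620129 1.3330754011985846
[[ 0.9948  0.1014  0.0015]
 [ 0.1015 -0.9948 -0.0008]
 [ 0.0014  0.001  -1.    ]]
units [ 0.0135 -0.0469  0.0354]
turn z deg -0.021473182634060794
```

View pics/a2.png

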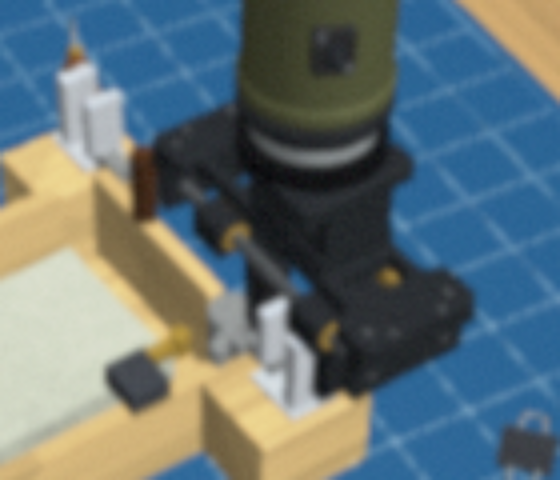

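The fingers straddle the hinge pair, and contact has started. Closing now.

Request:
drive_tool(commands=[{"linear":[0,0,0],"delta_rot":[0,0,0],"hand":0.4},{"linear":[0,0,0],"delta_rot":[0,0,0],"hand":0.35},{"linear":[0,0,0],"delta_rot":[0,0,0],"hand":0.3},{"linear":[0,0,0],"delta_rot":[0,0,0],"hand":0.25},{"linear":[0,0,0],"delta_rot":[0,0,0],"hand":0.2},{"linear":[0,0,0],"delta_rot":[0,0,0],"hand":0.15},{"linear":[0,0,0],"delta_rot":[0,0,0],"hand":0.15},{"linear":[0,0,0],"delta_rot":[0,0,0],"hand":0.15},{"linear":[0,0,0],"delta_rot":[0,0,0],"hand":0.15},{"linear":[0,0,0],"delta_rot":[0,0,0],"hand":0.15}], squeeze=15)

```text
time: 4.55
tcp_pos: [0.5658, 0.0592, 0.1078]
orientation: [-3.135, -0.162, -0.001]
ft_force: [-0.1, 5.8, 3.7]
grip_width: 0.0216
finger_force: 15.0
```

Request:
drive_tool(commands=[{"linear":[0,0,0],"delta_rot":[0,0,0],"hand":0.75},{"linear":[0,0,0],"delta_rot":[0,0,0],"hand":0.75},{"linear":[0,0,0],"delta_rot":[0,0,0],"hand":0.75},{"linear":[0,0,0],"delta_rot":[0,0,0],"hand":0.75},{"linear":[0,0,-0.4],"delta_rot":[0,0,0],"hand":0.75},{"linear":[0,0,-1.0],"delta_rot":[0,0,0],"hand":0.75},{"linear":[0,0,-1.7],"delta_rot":[0,0,0],"hand":0.75},{"linear":[0,0,-2.3],"delta_rot":[0,0,0],"hand":0.75},{"linear":[0,0.5,-2.5],"delta_rot":[0,0,0],"hand":0.75},{"linear":[0,1.3,-2.5],"delta_rot":[0,0,0],"hand":0.75}])

```text
time: 5.55
tcp_pos: [0.5719, 0.0078, 0.2094]
orientation: [-3.136, -0.167, -0.005]
ft_force: [-0.1, -0.8, -0.9]
grip_width: 0.0656
finger_force: 0.0
```

```bash
python3 st.py .579 -.1829 .207
```

```text
5.55 [0.5719 0.0078 0.2094] F [-0.0853 -0.8408 -0.9281] w 0.06563989164654296 0.0
[[ 0.9943  0.1063  0.0032]
 [ 0.1063 -0.9943  0.0017]
 [ 0.0034 -0.0014 -1.    ]]
units [-0.3294  4.7585  0.0519]
turn z deg 0.2590149319295528
```

Request:
drive_tool(commands=[{"linear":[-0.05,0.9,0],"delta_rot":[0,0,0],"hand":0.75},{"linear":[-0.1,1.9,0],"delta_rot":[0,0,0],"hand":0.75},{"linear":[-0.2,2.9,0],"delta_rot":[0,0,0],"hand":0.75},{"linear":[-0.25,3.8,0],"delta_rot":[0,0,0],"hand":0.75},{"linear":[-0.3,4.4,0],"delta_rot":[0,0,0],"hand":0.75},{"linear":[-0.32,4.7,0],"delta_rot":[0,0,0],"hand":0.75},{"linear":[-0.32,4.7,0],"delta_rot":[0,0,0],"hand":0.75},{"linear":[-0.32,4.7,0.3],"delta_rot":[0,0,0],"hand":0.75},{"linear":[-0.32,4.7,0.6],"delta_rot":[0,0,0],"hand":0.75},{"linear":[-0.32,4.7,0.6],"delta_rot":[0,0,0],"hand":0.75}])

```text
time: 6.55
tcp_pos: [0.5761, -0.1802, 0.1813]
orientation: [-3.135, -0.165, 0.007]
ft_force: [-1.1, -0.2, 0.6]
grip_width: 0.0661
finger_force: 0.0
```

```bash
python3 st.py .579 -.1829 .107;python3 - <<'E'
from cell import viewer
import cv2,numpy as np
b=viewer.read_camera("scene")["img"][100:240,220:380,::-1]
cv2.imwrite("pics/a3.png",cv2.resize(b,None,fx=4,fy=4))
E
```

```text
6.55 [ 0.5761 -0.1802  0.1813] F [-1.1261 -0.1748  0.5881] w 0.06614396324189042 0.0
[[ 0.9945  0.1047 -0.0046]
 [ 0.1047 -0.9945  0.002 ]
 [-0.0043 -0.0025 -1.    ]]
units [0.0731 0.0803 1.8572]
turn z deg 0.1686160007347077
```

View pics/a3.png

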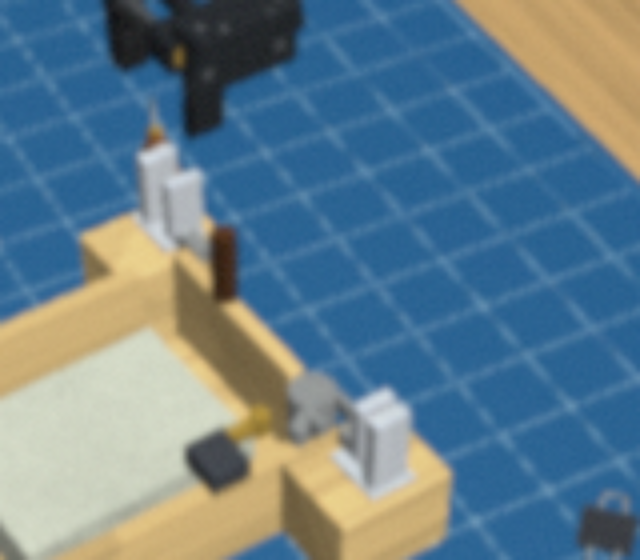

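The hinge tab now sits against its stop (crop ~(385,430)), so that catch is open. Gripper is above the free pair; next I descend and squeeze it.

Request:
drive_tool(commands=[{"linear":[0.06,0.06,0.4],"delta_rot":[0,0,0],"hand":0.75},{"linear":[0.06,0.06,0.9],"delta_rot":[0,0,0],"hand":0.75},{"linear":[0.06,0.06,1.4],"delta_rot":[0,0,0],"hand":0.75},{"linear":[0.06,0.06,1.7],"delta_rot":[0,0,0],"hand":0.75},{"linear":[0.06,0.06,1.83],"delta_rot":[0,0,0],"hand":0.75},{"linear":[0.06,0.06,1.83],"delta_rot":[0,0,0],"hand":0.75},{"linear":[0.06,0.06,1.83],"delta_rot":[0,0,0],"hand":0.75},{"linear":[0.06,0.06,1.83],"delta_rot":[0,0,0],"hand":0.6},{"linear":[0.06,0.06,1.83],"delta_rot":[0,0,0],"hand":0.5},{"linear":[0.06,0.06,1.83],"delta_rot":[0,0,0],"hand":0.45}], squeeze=15)

```text
time: 7.6
tcp_pos: [0.5805, -0.1835, 0.1112]
orientation: [-3.136, -0.162, -0.002]
ft_force: [-0.8, 2.6, 2.7]
grip_width: 0.0442
finger_force: 1.4
```

Request:
drive_tool(commands=[{"linear":[0,0,0],"delta_rot":[0,0,0],"hand":0.4},{"linear":[0,0,0],"delta_rot":[0,0,0],"hand":0.35},{"linear":[0,0,0],"delta_rot":[0,0,0],"hand":0.3},{"linear":[0,0,0],"delta_rot":[0,0,0],"hand":0.25},{"linear":[0,0,0],"delta_rot":[0,0,0],"hand":0.2},{"linear":[0,0,0],"delta_rot":[0,0,0],"hand":0.15},{"linear":[0,0,0],"delta_rot":[0,0,0],"hand":0.15},{"linear":[0,0,0],"delta_rot":[0,0,0],"hand":0.15},{"linear":[0,0,0],"delta_rot":[0,0,0],"hand":0.15},{"linear":[0,0,0],"delta_rot":[0,0,0],"hand":0.15}], squeeze=15)

```text
time: 8.6
tcp_pos: [0.5803, -0.1829, 0.1105]
orientation: [-3.135, -0.162, -0.0]
ft_force: [0.9, 6.0, 2.8]
grip_width: 0.0215
finger_force: 15.0
```

Request:
drive_tool(commands=[{"linear":[0,0,0],"delta_rot":[0,0,0],"hand":0.75},{"linear":[0,0,0],"delta_rot":[0,0,0],"hand":0.75},{"linear":[0,0,0],"delta_rot":[0,0,0],"hand":0.75},{"linear":[0,0,0],"delta_rot":[0,0,0],"hand":0.75},{"linear":[0,0,-0.4],"delta_rot":[0,0,0],"hand":0.75},{"linear":[0,0,-1.0],"delta_rot":[0,0,0],"hand":0.75},{"linear":[0,0,-1.6],"delta_rot":[0,0,0],"hand":0.75},{"linear":[0,0,-2.0],"delta_rot":[0,0,0],"hand":0.75},{"linear":[0,-0.5,-2.0],"delta_rot":[0,0,0],"hand":0.75},{"linear":[0,-0.9,-2.0],"delta_rot":[0,0,0],"hand":0.75}])

```text
time: 9.6
tcp_pos: [0.5764, -0.1487, 0.191]
orientation: [3.137, 0.158, 0.002]
ft_force: [-0.3, 0.6, -0.0]
grip_width: 0.0659
finger_force: 0.0
```

```bash
python3 st.py .5835 -.0942 .189;python3 - <<'E'
from cell import viewer
import cv2,numpy as np
b=viewer.read_camera("scene")["img"][110:230,220:360,::-1]
cv2.imwrite("pics/a4.png",cv2.resize(b,None,fx=4,fy=4))
E
```

```text
9.6 [ 0.5764 -0.1487  0.191 ] F [-0.3442  0.6407 -0.0441] w 0.06588507438681887 0.0
[[ 0.9949  0.1008  0.001 ]
 [ 0.1008 -0.9949 -0.0004]
 [ 0.001   0.0005 -1.    ]]
units [ 0.3146 -1.3377  0.0504]
turn z deg -0.06127899815431173
```

View pics/a4.png

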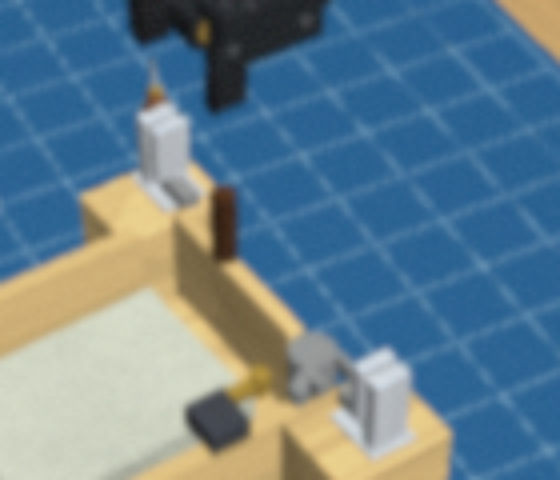

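Both catches are open: the free pair at crop (165,140) and the hinge pair at (385,395). The post at (223,222) is still in place. Moving over it, then down.

Request:
drive_tool(commands=[{"linear":[0.15,-0.6,0],"delta_rot":[0,0,0],"hand":0.75},{"linear":[0.28,-1.1,0],"delta_rot":[0,0,0],"hand":0.75},{"linear":[0.31,-1.32,0],"delta_rot":[0,0,0],"hand":0.75},{"linear":[0.31,-1.32,0.2],"delta_rot":[0,0,0],"hand":0.75},{"linear":[0.31,-1.32,0.7],"delta_rot":[0,0,0],"hand":0.75},{"linear":[0.31,-1.32,1.2],"delta_rot":[0,0,0],"hand":0.75},{"linear":[0.31,-1.32,1.7],"delta_rot":[0,0,0],"hand":0.75},{"linear":[0.31,-1.32,2.0],"delta_rot":[0,0,0],"hand":0.75},{"linear":[0.31,-1.32,2.0],"delta_rot":[0,0,0],"hand":0.75},{"linear":[0.31,-1.32,2.0],"delta_rot":[0,0,0],"hand":0.6}])

```text
time: 10.65
tcp_pos: [0.5833, -0.0959, 0.1106]
orientation: [3.137, 0.159, -0.0]
ft_force: [-0.5, 0.2, 0.1]
grip_width: 0.0602
finger_force: 0.0
```

Request:
drive_tool(commands=[{"linear":[0,0,0],"delta_rot":[0,0,0],"hand":0.45},{"linear":[0,0,0],"delta_rot":[0,0,0],"hand":0.3},{"linear":[0,0,0],"delta_rot":[0,0,0],"hand":0.2},{"linear":[0,0,0],"delta_rot":[0,0,0],"hand":0.1},{"linear":[0,0,0],"delta_rot":[0,0,0],"hand":0.05},{"linear":[0,0,0],"delta_rot":[0,0,0],"hand":0.05},{"linear":[0,0,0],"delta_rot":[0,0,0],"hand":0.05},{"linear":[0,0,0],"delta_rot":[0,0,0],"hand":0.05},{"linear":[0,0,0],"delta_rot":[0,0,0],"hand":0.05},{"linear":[0,0,0],"delta_rot":[0,0,0],"hand":0.05}], squeeze=45)

```text
time: 11.65
tcp_pos: [0.5833, -0.0931, 0.1107]
orientation: [-3.135, -0.162, -0.0]
ft_force: [-1.2, 6.2, 2.0]
grip_width: 0.0144
finger_force: 45.0
```

```bash
python3 st.py; python3 - <<'E'
import numpy as np
# arc in tool axes (x=box x, y=-box y), units of 40mm, from gate angle 0
for a in np.linspace(0,1.6,21): print(round(a,2),np.round([-90*np.sin(a)/40,-90*(1-np.cos(a))/40],2))
E
```

```text
11.65 [ 0.5833 -0.0931  0.1107] F [-1.2206  6.1784  1.9824] w 0.014391861732482688 44.99877143651247
[[ 0.9946  0.1033 -0.0001]
 [ 0.1033 -0.9946  0.0022]
 [ 0.0001 -0.0022 -1.    ]]
0.0 [-0. -0.]
0.08 [-0.18 -0.01]
0.16 [-0.36 -0.03]
0.24 [-0.53 -0.06]
0.32 [-0.71 -0.11]
0.4 [-0.88 -0.18]
0.48 [-1.04 -0.25]
0.56 [-1.2  -0.34]
0.64 [-1.34 -0.45]
0.72 [-1.48 -0.56]
0.8 [-1.61 -0.68]
0.88 [-1.73 -0.82]
0.96 [-1.84 -0.96]
1.04 [-1.94 -1.11]
1.12 [-2.03 -1.27]
1.2 [-2.1  -1.43]
1.28 [-2.16 -1.6 ]
1.36 [-2.2  -1.78]
1.44 [-2.23 -1.96]
1.52 [-2.25 -2.14]
1.6 [-2.25 -2.32]
```

Request:
drive_tool(commands=[{"linear":[-0.18,-0.03,0],"delta_rot":[0,0,0],"hand":0.05},{"linear":[-0.36,-0.06,0],"delta_rot":[0,0,0],"hand":0.05},{"linear":[-0.53,-0.1,0],"delta_rot":[0,0,0],"hand":0.05},{"linear":[-0.71,-0.15,0],"delta_rot":[0,0,0],"hand":0.05},{"linear":[-0.88,-0.22,0],"delta_rot":[0,0,0],"hand":0.05},{"linear":[-1.04,-0.3,0],"delta_rot":[0,0,0],"hand":0.05},{"linear":[-1.2,-0.39,0],"delta_rot":[0,0,0],"hand":0.05},{"linear":[-1.34,-0.5,0],"delta_rot":[0,0,0],"hand":0.05},{"linear":[-1.48,-0.61,0],"delta_rot":[0,0,0],"hand":0.05},{"linear":[-1.61,-0.73,0],"delta_rot":[0,0,0],"hand":0.05}], squeeze=50)

```text
time: 12.65
tcp_pos: [0.5182, -0.0747, 0.1107]
orientation: [3.135, 0.157, 0.008]
ft_force: [5.4, -0.3, -2.8]
grip_width: 0.0142
finger_force: 50.0
```

```bash
cat > g.py <<'E'
from h import *
from cell import manip
s=manip.state();d=(s["tcp_pos"]-[.5745,-.0055,0])[:2]
bx=np.array([.995,.102]);by=np.array([-.102,.995])
print("gate",np.arctan2(-d@bx,-d@by),"r",np.hypot(*d),"F",s["ft_force"],s["grip_width"],s["time"])
E
python3 g.py
```

```text
gate 0.7849443153644836 r 0.08917862627926837 F [ 5.43101272 -0.25470666 -2.75580933] 0.01422869755903445 12.65
```

Request:
drive_tool(commands=[{"linear":[-0.12,-0.14,0],"delta_rot":[0,0,0],"hand":0.05},{"linear":[-0.23,-0.28,0],"delta_rot":[0,0,0],"hand":0.05},{"linear":[-0.33,-0.43,0],"delta_rot":[0,0,0],"hand":0.05},{"linear":[-0.42,-0.59,0],"delta_rot":[0,0,0],"hand":0.05},{"linear":[-0.49,-0.75,0],"delta_rot":[0,0,0],"hand":0.05},{"linear":[-0.55,-0.92,0],"delta_rot":[0,0,0],"hand":0.05},{"linear":[-0.59,-1.1,0],"delta_rot":[0,0,0],"hand":0.05},{"linear":[-0.62,-1.28,0],"delta_rot":[0,0,0],"hand":0.05},{"linear":[-0.64,-1.46,0],"delta_rot":[0,0,0],"hand":0.05},{"linear":[-0.64,-1.62,0],"delta_rot":[0,0,0],"hand":0.05}])

```text
time: 13.65
tcp_pos: [0.4836, -0.0105, 0.1106]
orientation: [3.137, 0.16, -0.001]
ft_force: [1.9, -3.3, 3.5]
grip_width: 0.0146
finger_force: 50.0
```

Request:
drive_tool(commands=[{"linear":[0,0,0],"delta_rot":[0,0,0],"hand":0.05},{"linear":[0,0,0],"delta_rot":[0,0,0],"hand":0.05},{"linear":[0,0,0],"delta_rot":[0,0,0],"hand":0.05},{"linear":[0,0,0],"delta_rot":[0,0,0],"hand":0.05},{"linear":[0,0,0],"delta_rot":[0,0,0],"hand":0.05},{"linear":[0,0,0],"delta_rot":[0,0,0],"hand":0.05},{"linear":[0,0,0],"delta_rot":[0,0,0],"hand":0.05},{"linear":[0,0,0],"delta_rot":[0,0,0],"hand":0.05},{"linear":[0,0,0],"delta_rot":[0,0,0],"hand":0.05},{"linear":[0,0,0],"delta_rot":[0,0,0],"hand":0.05}])

```text
time: 14.65
tcp_pos: [0.4837, -0.0113, 0.1106]
orientation: [3.137, 0.159, -0.001]
ft_force: [1.5, -2.4, 5.2]
grip_width: 0.0144
finger_force: 50.0
```

```bash
python3 g.py; python3 - <<'E'
from cell import viewer
import cv2,numpy as np
b=viewer.read_camera("scene")["img"][100:270,200:400,::-1]
cv2.imwrite("pics/a5.png",cv2.resize(b,None,fx=3.5,fy=3.5))
E
```

```text
gate 1.6089907272153923 r 0.09093697984367449 F [ 1.5313773  -2.41844084  5.18050514] 0.014446141686063884 14.65
```

View pics/a5.png

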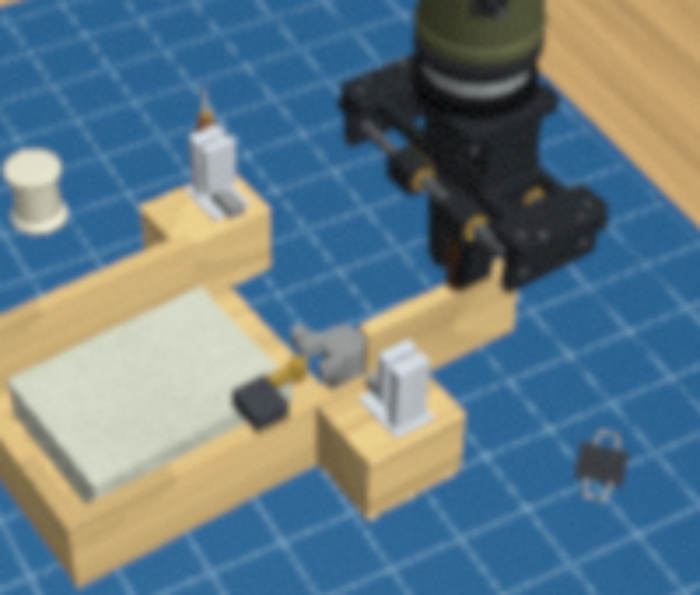

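The gate stands straight out at about 1.6 rad, with the post held in the gripper at crop (455,260). Book, spool, awl and clip are undisturbed.

```bash
python3 -c "
from cell import manip
print(manip.sign_off())"
```

```text
the job is handed in; nothing more can be done
None
```

I squeezed the hinge-end catch open, then the free-end one, swung the gate out to about 1.6 rad and handed the job in at about 15 s with the gripper still holding the post. In the last picture the book block, spool, awl and clip had not moved.

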